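# Stand the long punch in the empty box

## Task

Take the long steel punch out of the sloping wooden rest and stand it, head up, in the small empty plastic box next to the full one. Lower it to the bottom of the box before you let go, do not drop it in, and leave the short punch in the rest.

Things in the scene. Friction and masses are not known exactly. Their poses are not given: they have to be found in the camera images.
- long_punch: The longer of two dark steel punches in the wooden rest: round, 16 mm thick, 170 mm long, 0.17 to 0.34 kg; the lower end tapers over 18 mm to a 13 mm flat foot. Origin: centre of the foot; z along the shank to the head. It starts leaning about 20 degrees, head to the rest's -x side (towards the robot), loose in its socket, the foot 34 mm deep along its axis; all above 50 mm from the foot is free to grip.
- short_punch: The shorter punch in the other socket of the rest: same shape and thickness, 100 mm long, origin at the centre of its foot, z to its head. A bystander: it stays in the rest. It leans parallel to the long one, 94 mm to one side of it.
- rest: Wooden rest fixed to the bench, base 80 x 186 mm, at most 70 mm high. Origin: centre of its underside; z up, y along its length. Its two 18 x 18 mm square sockets lie at y = +47 and -47 mm and lean 15 degrees, so that the punches come out up and towards the rest's -x side. Which punch is in which socket varies.
- holder: Small square off-white plastic box, open at the top, empty, fixed to the bench: outside 44 x 44 mm, 95 mm high, walls and floor 4 mm (inside 36 x 36 mm, 91 mm deep). Origin: centre of its underside, z up, x and y square to its sides. A wider box of the same plastic, 44 x 100 mm and 90 mm high with the heads of the small punches that fill it, stands fixed 90 to 110 mm (between centres) farther from the robot.
Things that resemble listed ones, but are neither listed nor needed, are in the scene too. Leave any green look-alike of the long_punch alone.

How it is judged:
By the outcome, as a careful person would: the job done as asked, in the order asked, and still so for the second after the job is handed in, with the robot touching nothing.
It also fails if it takes over 35 s, if anything falls off the work surface, if the arm or the gripper's body presses on something with over 40 N, if the wrist force passes 120 N, or if a joint passes its speed limit or range.

## Robot

A 6-joint arm with a two-finger parallel gripper is mounted at the origin on the work surface. World frame = base frame: x ahead of the robot, y to its left, z up, the work surface at z = 0. Lengths are in mm, angles in degrees, forces in N, time in s.
With the tool pointing down it reaches from about 300 to 850 mm from the base axis. Payload 4.2 kg.
Tool frame: the origin (TCP) lies between the finger pads; the fingertips stand 8 mm ahead of it and the grasp point (between the pads) lies 11 mm behind it; x points along the fingers, y is the direction in which the jaws open and shut, and the axes are right-handed (so a half turn about x gives the same grasp; the last joint's range is limited). The gripper opens to 91 mm and grips with 3 to 60 N. Pads are 32 mm wide; open, the fingers measure 118 mm over their backs; the gripper's body (76 mm by 178 mm) begins 60 mm behind the grasp point.
Start: joints at [-78.209, 18.312, 89.639, -0, 72.044, -1.146], TCP at [128.737, -560.422, 191.076] pointing down, gripper open.
Joint ranges: [-177.97, 177.97], [-48.28, 115.42], [12.27, 149.76], [-77.06, 257.06], [2.81, 150.46], [-146.56, 146.56]. Speed limits (degrees/s): [147.25, 147.25, 180, 180, 180, 180].

## Interface

Orientations are given as [roll, pitch, yaw] about the fixed x, y, z axes, in that order (R = Rz(yaw) Ry(pitch) Rx(roll)).
In Python, from workcell import env gives the robot as it stands.
- The arm moves only by the tool arm_command, never from a script. Its arguments are lists of equal length, an entry for each row: "slide": the shift along the tool's x, y, z in cm, a list of three; "turn": the turn, a rotation vector about the tool's x, y, z in rad, a list of three; "grip": the closure in counts, from 0 (fully open) to 255 (shut). A call has 1 to 20 rows; each row is the pose to reach, as a shift and turn from the pose commanded when the call began, along the tool's axes at that moment; what a row does not reach only later rows make up. A row lasts 1/12 s, in which the tool goes at most 41.7 mm and 7.16 degrees, less where a joint would pass 70% of its speed; a pose out of reach is approached as far as the arm can. A call with a gripper value outside its range is refused whole. The fingers move at their own pace and stop on an object; "newtons" is the grip in N (left out, the last holds). Time passes only in rows, so rows that repeat a pose let the fingers close. It gives the time, the measured TCP pose, the force and the opening at its end, in the units of the state.
- env.state(): the state, without advancing time (a new reading comes with each control period).
- env.grab_frame(name): name is "scene" or "top" or "wrist"; returns (picture, depth): 384x512x3 uint8, red, green, blue; 384x512 float32, mm along the optical axis (not along the pixel's ray), 0 where there is no reading.
- env.calibration(name): a dict with "K" (3x3 intrinsics, pixels), "camera_from_world" (4x4, takes a point from world to camera coordinates); the wrist camera has in their place "T_tool_cam" (4x4, takes a point from camera to tool coordinates, whose origin is the TCP and whose axes are the tool frame's). Camera axes: x right, y up, looking along -z (the intrinsics and any distortion apply to the point x, -y, -z); pixel columns grow to the right and rows downward; lengths in mm; the calibration is good to about 2 mm. A picture is of the moment at which its call begins: read the wrist's pose just before it. calibration takes no time and is no camera call.
- env.job_done(): hands the job in, once; it reports no verdict.
Trained networks look in the newest picture that a camera, given by its name, has taken for a name from the list of things; names that differ only in an ending like _2 or _b are one class to them, and where a whole thing is asked for, a point or a joint stands for the part that bears it (a point fixed in the world has none). Each returns a list of dicts, best first, with "p" (0 to 1); they miss things now and then, are a little off and sometimes report something else, mostly with a low value. They report only what shows in the picture. A call takes as long as a camera call. They do not tell look-alikes from the thing itself.
- env.search_frame(camera, label): "point" ([x, y, z] in mm, in world coordinates, good to about 4 mm: the middle of the surface that is visible of it).
The state is a dict: "time_s": time; "qpos": joint angles; "qvel": joint speeds; "effort": joint torques, N m; "ee_pos": TCP position; "ee_rot": TCP orientation; "force": force on the tool from outside, world axes, zero at the start; "torque": the same for the moment, N m; "gripper_width": finger opening in mm.
Only numpy, scipy, OpenCV 4.12 (cv2) and the standard library are available. Lean on these libraries where they do the work, as an engineer would, in place of code of your own. Each camera call takes 0.05 s, during which the arm holds its last target.

## Working session

There is one attempt and no reset: what is moved stays moved. The work goes in short steps, Python scripts to look and compute and a tool call to move; the robot and the scene stay as the last step left them, time stands still between calls to the robot, and variables do not carry over. Pictures are saved under pics/ and viewed, and the job is handed in when it is done.

Besides the shell and the picture viewer there is one more tool, called by a JSON object that holds its "method" and its "body", one argument or row to a line. arm_command: Moves the arm, as the interface text tells. Its arguments: {"type":"object","properties":{"slide":{"type":"array","items":{"type":"array","items":{"type":"number"}}},"turn":{"type":"array","items":{"type":"array","items":{"type":"number"}}},"grip":{"type":"array","items":{"type":"number"}},"newtons":{"type":"number"}},"required":["slide","turn","grip"]}

```bash
mkdir -p pics; ls
cat > h.py <<'E'
import numpy as np, cv2
from scipy.spatial.transform import Rotation as R
from workcell import env
def save(n,im): cv2.imwrite('pics/'+n+'.png',im[:,:,::-1])
def world(cam,d,st=None):
    c=env.calibration(cam);K=np.array(c['K']);h,w=d.shape
    u,v=np.meshgrid(np.arange(w),np.arange(h))
    p=np.stack([(u-K[0,2])/K[0,0]*d,-(v-K[1,2])/K[1,1]*d,-d,np.ones_like(d)],-1)
    if cam=='wrist':
        T=np.eye(4);T[:3,:3]=R.from_euler('xyz',st['ee_rot'],degrees=True).as_matrix();T[:3,3]=st['ee_pos']
        M=T@np.array(c['T_tool_cam'])
    else: M=np.linalg.inv(np.array(c['camera_from_world']))
    return (p@M.T)[...,:3]
E
python3 - <<'E'
from h import *
print(env.state())
for n in ['scene','top']:
    im,d=env.grab_frame(n);save(n+'0',im);np.save(n+'0.npy',d);print(env.calibration(n))
    for l in ['long_punch','short_punch','rest','holder']:
        for r in env.search_frame(n,l)[:4]:print(n,l,np.round(r['point']),round(r['p'],2))
print(env.state()['time_s'])
E
```

```text
pics
{'time_s': 0.0, 'qpos': array([-7.82081951e+01,  1.83508851e+01,  8.97061301e+01, -2.10520814e-03,
        7.20418003e+01, -1.14650421e+00]), 'qvel': array([ 0.06595065,  0.04387462, -0.00304607, -0.12498761, -0.11662832,
       -0.05195316]), 'effort': array([ 2.38963323e-03, -4.12458086e+01, -2.31976891e+01,  7.30707217e-02,
        4.59640310e-02, -1.34986253e-04]), 'ee_pos': array([ 128.61741333, -559.88403406,  190.22974528]), 'ee_rot': array([-89.98612771,  89.90116419, 102.95283225]), 'force': array([ 0.7876125 , -0.03935313, -0.42941523]), 'torque': array([ 0.00103202,  0.03887552, -0.00576326]), 'gripper_width': 91.2886427689594}
{'K': array([[367.07005619,   0.        , 255.88410508],
       [  0.        , 367.07005619, 185.79869245],
       [  0.        ,   0.        ,   1.        ]]), 'camera_from_world': array([[ 4.31457157e-01,  9.01995477e-01, -1.57759390e-02,
        -1.59288438e+02],
       [-6.29973033e-01,  3.13764101e-01,  7.10412603e-01,
         2.48790698e+02],
       [ 6.45738878e-01, -2.96574186e-01,  7.03608594e-01,
        -1.19922239e+03],
       [ 0.
[... 427 characters left out ...]
  , 410.02348406, 185.82665133],
       [  0.        ,   0.        ,   1.        ]]), 'camera_from_world': array([[ 2.87508700e-02, -9.99573204e-01,  5.17669832e-03,
        -6.09649062e+01],
       [ 9.80620783e-01,  2.92090274e-02,  1.93725869e-01,
        -4.29154882e+02],
       [-1.93794394e-01, -4.93409307e-04,  9.81042043e-01,
        -1.00274351e+03],
       [ 0.00000000e+00,  0.00000000e+00,  0.00000000e+00,
         1.00000000e+00]])}
top long_punch [611.   4.  13.] 0.92
top long_punch [388. 196.  19.] 0.76
top long_punch [ 511. -256.  146.] 0.7
top long_punch [390. -40.  13.] 0.66
top rest [ 550. -202.   57.] 0.86
top rest [548. 186.  64.] 0.75
top holder [548. 189.  64.] 0.68
0.5
```

View pics/scene0.png

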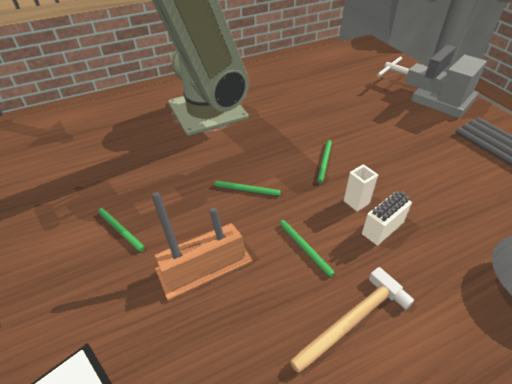

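View pics/top0.png

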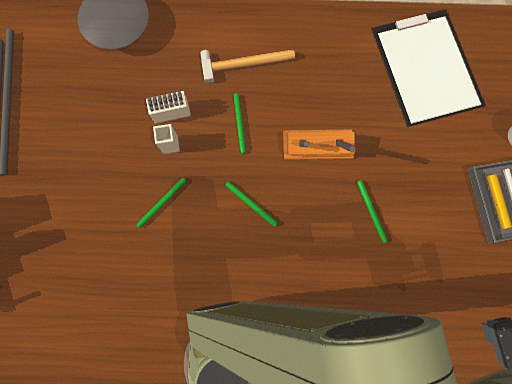

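The scene view shows the long punch standing at about (155,195)-(178,255), the short one at (217,225), and the empty box at (361,188) beside the full one. The green rods on the bench are look-alikes. Next I fit the geometry from depth.

```bash
cat > fit.py <<'E'
from h import *
for n,box in [('scene',(145,185,188,262)),('top',(312,130,362,160))]:
    im=cv2.imread(f'pics/{n}0.png').astype(int);d=np.load(n+'0.npy');P=world(n,d)
    b,g,r=im[...,0],im[...,1],im[...,2]
    m=(abs(r-b)<30)&(r<130)&(abs(r-g)<25)&(P[...,2]>60)&(P[...,2]<260)&(d>0)
    k=np.zeros_like(m);k[box[1]:box[3],box[0]:box[2]]=1;m&=k
    q=P[m];print(n,len(q))
    c=np.median(q,0);
    for _ in range(3):
        u,s,v=np.linalg.svd(q-c,full_matrices=False);a=v[0]*np.sign(v[0][2])
        rr=np.linalg.norm(np.cross(q-c,a),axis=1);q=q[rr<14];c=q.mean(0)
    print(len(q),'c',c.round(1),'axis',a.round(3),'lean',np.degrees(np.arccos(a[2])).round(1))
    t=(q-c)@a;print('ends',(c+a*np.percentile(t,1)).round(),(c+a*np.percentile(t,99)).round())
    # white holder rim, rest top
    w=(np.min(im,2)>120)&(np.ptp(im,2)<50)&(d>0)&(P[...,0]>480)&(P[...,0]<610)&(P[...,1]>120)&(P[...,1]<240)&(P[...,2]>88)&(P[...,2]<105)
    h=P[w];print('rim',len(h),h.min(0).round(),h.max(0).round(),np.median(h[:,2]))
    if len(h)>5:
        print(cv2.minAreaRect(h[:,:2].astype(np.float32)))
    o=(r>g*1.4)&(d>0)&(abs(P[...,0]-570)<70)&(abs(P[...,1]+212)<120)&(P[...,2]>15)&(P[...,2]<80)
    h=P[o];print('rest',len(h),cv2.minAreaRect(h[:,:2].astype(np.float32)),np.percentile(h[:,2],98))
    x0,y0,x1,y1=(130,140,420,260) if n=='scene' else (130,80,370,170)
    I=cv2.imread(f'pics/{n}0.png')[y0:y1,x0:x1];s=800/(x1-x0);cv2.imwrite(f'pics/{n}0z.png',cv2.resize(I,None,fx=s,fy=s,interpolation=2))
E
python3 fit.py
```

```text
scene 554
554 c [ 526.1 -261.1  130.2] axis [-0.384 -0.016  0.923] lean 22.6
ends [ 554. -260.   62.] [ 502. -262.  189.]
rim 207 [525. 160.  88.] [575. 212.  97.] 94.16774962592547
((548.633544921875, 185.90896606445312), (45.42821502685547, 47.28757858276367), 10.564757347106934)
rest 3035 ((553.3658447265625, -212.57839965820312), (69.24369812011719, 170.4180908203125), 2.6149470806121826) 68.59531457603852
top 101
101 c [ 514.  -255.9  142.6] axis [-0.389 -0.048  0.92 ] lean 23.1
ends [ 547. -252.   65.] [ 495. -258.  188.]
rim 120 [521. 161.  88.] [571. 209.  98.] 92.7315857056422
((546.5147705078125, 185.64334106445312), (44.36659622192383, 44.284095764160156), 9.85479736328125)
rest 1317 ((546.6390380859375, -212.72650146484375), (56.95610427856445, 171.6182098388672), 1.3963314294815063) 67.96937668354468
```

View pics/scene0z.png

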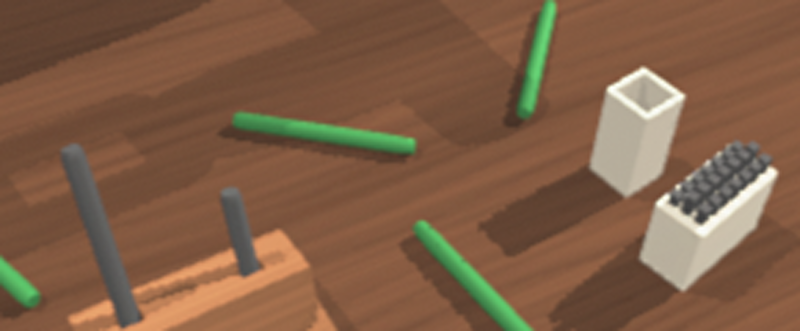

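View pics/top0z.png

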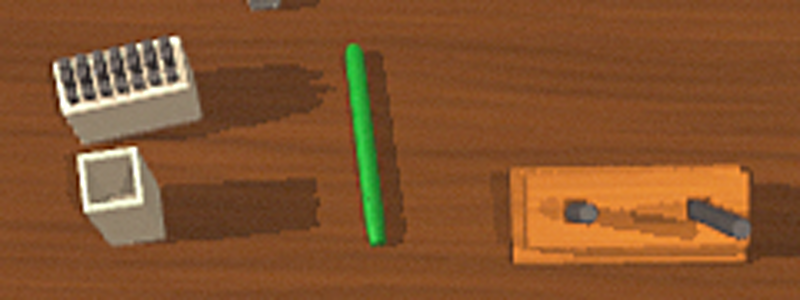

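The fit puts the long punch leaning about 22°, with its axis near (517,-258) at z=130 and its head at z≈190. The holder centre is about (547.5,186). Now I work out the pregrasp move.

```bash
cat >> h.py <<'E'
def goal(pos,a,yref,st=None):
    """tool x=-a, tool y ~ yref; print slide (cm) & rotvec in current tool axes"""
    st=st or env.state();R0=R.from_euler('xyz',st['ee_rot'],degrees=True).as_matrix()
    x=-np.array(a,float);x/=np.linalg.norm(x);y=np.array(yref,float);y-=y@x*x;y/=np.linalg.norm(y)
    G=np.stack([x,y,np.cross(x,y)],1)
    print('slide cm',(R0.T@(np.array(pos)-st['ee_pos'])/10).round(2),'turn',R.from_matrix(R0.T@G).as_rotvec().round(3))
E
python3 - <<'E'
from h import *
s=env.state();print(R.from_euler('xyz',s['ee_rot'],degrees=True).as_matrix().round(2))
for y in [(0,1,0),(0,-1,0)]:goal([466,-261,259],(-.37,-.025,.93),y)
E
```

```text
[[ 0.    0.22 -0.97]
 [-0.   -0.97 -0.22]
 [-1.    0.   -0.  ]]
slide cm [ -6.8  -21.63 -39.57] turn [-2.871 -0.026  0.554]
slide cm [ -6.8  -21.63 -39.57] turn [0.218 0.38  0.018]
```

{"method": "arm_command", "body": {
  "slide": [
    [-4,0,0],
    [-6.8,-2,-3.6],
    [-6.8,-4,-7.2],
    [-6.8,-6,-10.8],
    [-6.8,-8,-14.4],
    [-6.8,-10,-18],
    [-6.8,-12,-21.6],
    [-6.8,-14,-25.2],
    [-6.8,-16,-28.8],
    [-6.8,-18,-32.5],
    [-6.8,-20,-36],
    [-6.8,-21.6,-39.6],
    [-6.8,-21.6,-39.6],
    [-6.8,-21.6,-39.6],
    [-6.8,-21.6,-39.6]
  ],
  "turn": [
    [0,0,0],
    [0.02,0.04,0],
    [0.04,0.08,0],
    [0.06,0.11,0],
    [0.08,0.15,0],
    [0.1,0.18,0.01],
    [0.12,0.22,0.01],
    [0.14,0.25,0.01],
    [0.16,0.29,0.01],
    [0.18,0.33,0.01],
    [0.2,0.36,0.02],
    [0.218,0.38,0.018],
    [0.218,0.38,0.018],
    [0.218,0.38,0.018],
    [0.218,0.38,0.018]
  ],
  "grip": [0,0,0,0,0,0,0,0,0,0,0,0,0,0,0],
  "newtons": 40
}}

```text
time_s: 1.75
ee_pos: [466.0, -261.4, 259.1]
ee_rot: [-176.5, 68.3, 3.8]
force: [-0.6, -0.4, 0.5]
gripper_width: 91.4
```

Run:
```python
from h import *
s=env.state();print(s['time_s'],s['ee_pos'],s['ee_rot'])
im,d=env.grab_frame('wrist');save('w1',im)
print(env.calibration('wrist'))
P=world('wrist',d,s)
i=im.astype(int);m=(np.ptp(i,2)<30)&(i.max(2)<130)&(d>0)&(P[...,2]>75)&(P[...,2]<205)&(abs(P[...,1]+258)<40)&(abs(P[...,0]-515)<60)
q=P[m];print(len(q))
if len(q)>20:
    for z in range(80,205,10):
        k=q[abs(q[:,2]-z)<5]
        if len(k)>3:print(z,len(k),np.percentile(k[:,0],[5,50,95]).round(),np.percentile(k[:,1],[5,50,95]).round())
goal([510,-258.4,147],(-.37,-.025,.93),(0,-1,0))
```

```text
1.75 [ 466.03886419 -261.40313017  259.06378072] [-176.50828493   68.2834637     3.8471266 ]
{'K': array([[316.23551624,   0.        , 259.02091722],
       [  0.        , 316.23551624, 194.62166845],
       [  0.        ,   0.        ,   1.        ]]), 'T_tool_cam': array([[ 5.19125569e-04,  2.75203346e-01, -9.61385900e-01,
        -1.93453988e+02],
       [ 9.99999858e-01, -2.52281182e-05,  5.32754467e-04,
         1.18523634e-01],
       [ 1.22361855e-04, -9.61386040e-01, -2.75203320e-01,
        -7.64016308e+01],
       [ 0.00000000e+00,  0.00000000e+00,  0.00000000e+00,
         1.00000000e+00]])}
464
80 16 [542. 545. 547.] [-264. -258. -253.]
90 19 [538. 541. 544.] [-265. -259. -254.]
100 17 [535. 537. 539.] [-264. -259. -254.]
110 20 [531. 533. 535.] [-265. -259. -255.]
120 21 [528. 529. 532.] [-265. -260. -254.]
130 23 [523. 525. 528.] [-265. -260. -255.]
140 24 [519. 521. 524.] [-265. -260. -255.]
150 27 [515. 517. 520.] [-265. -260. -256.]
160 33 [510. 513. 515.] [-266. -261. -255.]
170 35 [506. 509. 511.] [-266. -261. -255.]
180 95 [491. 501. 506.] [-267. -262. -255.]
190 134 [493. 497. 502.] [-267. -261. -256.]
slide cm [12.06 -0.07  0.03] turn [-0.     0.    -0.001]
```

View pics/w1.png

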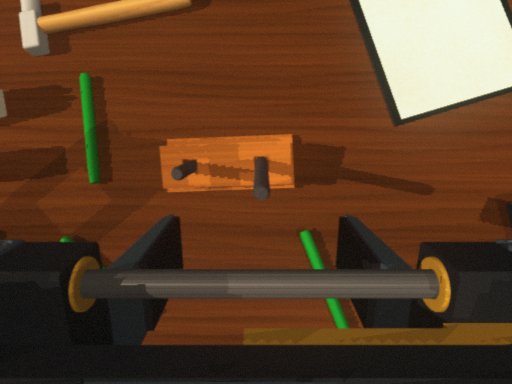

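The wrist view shows the long punch at about (261,178), centred between the jaws, with the short one at (183,170). The wrist depth confirms the axis to within 2 mm and a lean of 21.8°. I'll advance along the axis and close.

{"method": "arm_command", "body": {
  "slide": [
    [2,0.1,-0.15],
    [4,0.1,-0.15],
    [6,0.1,-0.15],
    [8,0.1,-0.15],
    [10,0.1,-0.15],
    [11,0.1,-0.15],
    [12,0.1,-0.15],
    [12.1,0.1,-0.15],
    [12.1,0.1,-0.15],
    [12.1,0.1,-0.15],
    [12.1,0.1,-0.15],
    [12.1,0.1,-0.15],
    [12.1,0.1,-0.15],
    [12.1,0.1,-0.15],
    [12.1,0.1,-0.15],
    [12.1,0.1,-0.15],
    [12.1,0.1,-0.15],
    [12.1,0.1,-0.15]
  ],
  "turn": [
    [0,0,0],
    [0,0,0],
    [0,0,0],
    [0,0,0],
    [0,0,0],
    [0,0,0],
    [0,0,0],
    [0,0,0],
    [0,0,0],
    [0,0,0],
    [0,0,0],
    [0,0,0],
    [0,0,0],
    [0,0,0],
    [0,0,0],
    [0,0,0],
    [0,0,0],
    [0,0,0]
  ],
  "grip": [0,0,0,0,0,0,0,0,0,255,255,255,255,255,255,255,255,255],
  "newtons": 40
}}

```text
time_s: 3.3
ee_pos: [512.5, -259.2, 147.2]
ee_rot: [-176.4, 68.2, 3.9]
force: [-0.2, 0.5, -0.2]
gripper_width: 33.9
```

{"method": "arm_command", "body": {
  "slide": [
    [0,0,0],
    [0,0,0],
    [0,0,0],
    [0,0,0],
    [0,0,0],
    [0,0,0],
    [0,0,0],
    [0,0,0]
  ],
  "turn": [
    [0,0,0],
    [0,0,0],
    [0,0,0],
    [0,0,0],
    [0,0,0],
    [0,0,0],
    [0,0,0],
    [0,0,0]
  ],
  "grip": [255,255,255,255,255,255,255,255],
  "newtons": 40
}}

```text
time_s: 3.97
ee_pos: [512.5, -259.4, 147.2]
ee_rot: [-176.5, 68.2, 3.8]
force: [0.5, -0.9, -2.0]
gripper_width: 14.8
```

The grip is holding, so I withdraw along the punch's axis.

{"method": "arm_command", "body": {
  "slide": [
    [-0.5,0,0],
    [-1,0,0],
    [-2,0,0],
    [-3,0,0],
    [-4,0,0],
    [-5.5,0,0],
    [-7,0,0],
    [-8.5,0,0],
    [-10,0,0],
    [-11.5,0,0],
    [-13,0,0],
    [-14,0,0],
    [-14,0,0],
    [-14,0,0]
  ],
  "turn": [
    [0,0,0],
    [0,0,0],
    [0,0,0],
    [0,0,0],
    [0,0,0],
    [0,0,0],
    [0,0,0],
    [0,0,0],
    [0,0,0],
    [0,0,0],
    [0,0,0],
    [0,0,0],
    [0,0,0],
    [0,0,0]
  ],
  "grip": [255,255,255,255,255,255,255,255,255,255,255,255,255,255]
}}

```text
time_s: 5.13
ee_pos: [460.4, -262.8, 277.8]
ee_rot: [-176.5, 68.2, 3.8]
force: [0.0, 0.3, -3.1]
gripper_width: 15.0
```

Run:
```python
from h import *
s=env.state();print(s['time_s'],s['ee_pos'],s['ee_rot'],s['qpos'].round(0))
im,d=env.grab_frame('scene');save('s2',im)
# target: hold vertical above the holder
goal([547.5,186,s['ee_pos'][2]],(0,0,1),(0,-1,0))
goal([547.5,186,s['ee_pos'][2]],(0,0,1),(.3,-1,0))
goal([547.5,186,s['ee_pos'][2]],(0,0,1),(.6,-1,0))
```

```text
5.1333 [ 460.36612729 -262.75453879  277.77900119] [-176.52479501   68.21911342    3.76408653] [-41.   2. 101.  17.  62.  42.]
slide cm [  4.28 -44.75  -8.15] turn [ 0.005 -0.378  0.025]
slide cm [  4.28 -44.75  -8.15] turn [-0.283 -0.379 -0.03 ]
slide cm [  4.28 -44.75  -8.15] turn [-0.529 -0.375 -0.077]
```

View pics/s2.png

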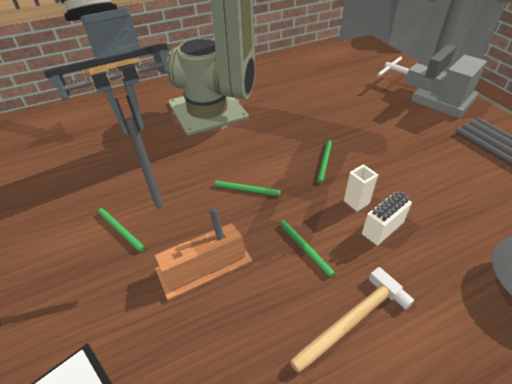

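The scene view shows the punch hanging free of the rest, foot near (158,207), and the short punch still in its socket at (217,222). I carry it over to above the box and set it vertical.

{"method": "arm_command", "body": {
  "slide": [
    [-1,-1,-0.2],
    [-2,-3,-0.5],
    [-2,-6,-1],
    [-2,-9.5,-1.7],
    [-2,-13,-2.4],
    [-2,-16.5,-3],
    [-2,-20,-3.6],
    [-2,-23.5,-4.3],
    [-1,-27,-4.9],
    [0,-30.5,-5.5],
    [1,-34,-6.2],
    [2,-37.5,-6.8],
    [3,-40.5,-7.4],
    [3.8,-43,-7.8],
    [4.3,-44.2,-8.1],
    [4.3,-44.75,-8.15],
    [4.3,-44.75,-8.15],
    [4.3,-44.75,-8.15],
    [4.3,-44.75,-8.15]
  ],
  "turn": [
    [0,0,0],
    [0,-0.02,0],
    [0,-0.05,0.003],
    [0,-0.08,0.005],
    [0,-0.11,0.007],
    [0,-0.14,0.009],
    [0,-0.17,0.011],
    [0,-0.2,0.013],
    [0,-0.23,0.015],
    [0,-0.26,0.017],
    [0,-0.29,0.019],
    [0,-0.32,0.021],
    [0,-0.34,0.023],
    [0,-0.36,0.024],
    [0.005,-0.37,0.025],
    [0.005,-0.378,0.025],
    [0.005,-0.378,0.025],
    [0.005,-0.378,0.025],
    [0.005,-0.378,0.025]
  ],
  "grip": [255,255,255,255,255,255,255,255,255,255,255,255,255,255,255,255,255,255,255]
}}

```text
time_s: 6.77
ee_pos: [547.7, 184.4, 278.7]
ee_rot: [162.6, 89.9, -17.5]
force: [0.1, -0.6, -2.2]
gripper_width: 15.2
```

```bash
cat > m.py <<'E'
from h import *
import sys
t=sys.argv[1]
s=env.state();print(s['time_s'],s['ee_pos'],s['ee_rot'],s['gripper_width'],s['force'])
e=s['ee_pos']
for n in ['scene','top','wrist']:
    im,d=env.grab_frame(n);save(n+t,im);P=world(n,d,s);i=im.astype(int)
    m=(np.ptp(i,2)<30)&(i.max(2)<140)&(d>0)&(P[...,2]>e[2]-135)&(P[...,2]<e[2]-12)&(np.hypot(P[...,0]-e[0],P[...,1]-e[1])<25)
    q=P[m];print(n,len(q))
    C=np.linalg.inv(np.array(env.calibration(n)['camera_from_world']))[:3,3] if n!='wrist' else None
    if C is not None: print(' dir to cam',((C-e)/np.linalg.norm(C-e)).round(2))
    for z in range(int(e[2])-130,int(e[2])-10,15):
        k=q[abs(q[:,2]-z)<7]
        if len(k)>3:print(z,len(k),k[:,:2].mean(0).round(1),'med',np.median(k[:,:2],0).round(1),np.ptp(k[:,1]).round())
    if len(q):print(' zmin',np.percentile(q[:,2],[0,2]).round())
    w=(np.min(i,2)>110)&(np.ptp(i,2)<50)&(d>0)&(abs(P[...,0]-548)<36)&(abs(P[...,1]-186)<36)&(P[...,2]>90)&(P[...,2]<103)
    h=P[w]
    if len(h)>20:print(' rim',len(h),h.mean(0).round(1),cv2.minAreaRect(h[:,:2].astype(np.float32)))
E
python3 m.py 3
```

```text
6.7667 [547.7218248  184.43843126 278.65075167] [162.57521815  89.89184982 -17.50327816] 15.244022530845116 [ 0.12219809 -0.63491581 -2.15894656]
scene 337
 dir to cam [ 0.59 -0.62  0.51]
148 5 [553.5 179.7] med [554.2 180.6] 6.0
163 30 [553.4 178.2] med [554.  176.8] 12.0
178 38 [553.4 178.5] med [554.2 177.3] 11.0
193 37 [553.2 177.9] med [553.9 177.2] 13.0
208 44 [553.3 178.6] med [553.5 178.1] 15.0
223 45 [552.6 178.6] med [553.7 177.6] 13.0
238 41 [553.1 178.9] med [553.8 178.7] 13.0
253 46 [552.8 178.8] med [553.5 178. ] 13.0
 zmin [152. 156.]
 rim 182 [550.8 184.6  94.2] ((549.5430297851562, 184.59063720703125), (44.70895767211914, 48.54642868041992), 11.282792091369629)
top 144
 dir to cam [-0.36 -0.26  0.89]
148 4 [543.6 179.2] med [543.2 177.5] 9.0
163 11 [542.4 179.3] med [540.6 178.4] 9.0
178 15 [542.4 179.1] med [541.4 178.2] 12.0
193 19 [542.3 179.4] med [540.8 177.9] 11.0
208 17 [542.  179.6] med [540.6 178.3] 12.0
223 20 [542.  179.7] med [541.  178.9] 13.0
238 17 [541.5 179.5] med [540.2 179.1] 11.0
253 21 [541.9 179.6] med [540.2 178.7] 12.0
 zmin [153. 155.]
 rim 95 [542.4 183.   93.2] ((546.2137451171875, 185.87306213378906), (44.65171813964844, 43.84211730957031), 11.534125328063965)
wrist 406
178 8 [554.1 183.4] med [554.3 184.4] 9.0
193 26 [553.8 182.9] med [554.  182.2] 11.0
208 35 [553.6 183.3] med [553.9 182.7] 12.0
223 63 [553.7 183.3] med [553.8 182.8] 12.0
238 87 [553.4 183.7] med [553.7 183.7] 13.0
253 106 [553.1 184.1] med [553.6 184.4] 13.0
 zmin [164. 185.]
 rim 400 [550.7 187.6  94. ] ((547.1343994140625, 186.45938110351562), (44.335323333740234, 43.80252456665039), 10.380763053894043)
```

View pics/scene3.png

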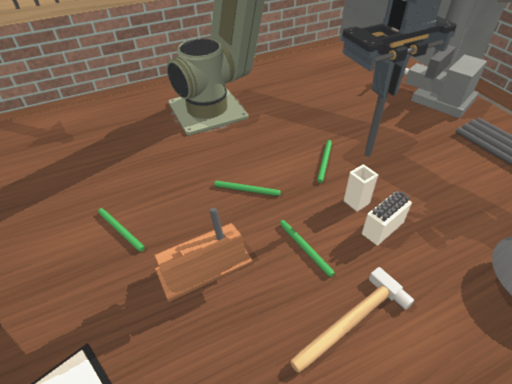

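View pics/wrist3.png

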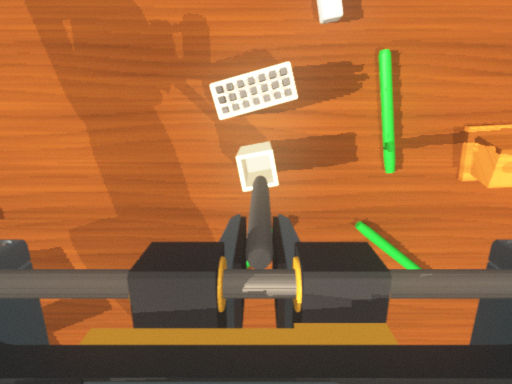

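The punch hangs vertical to within 1°, with its axis at about (547.7,183) against a rim centre of (547.3,186). Its foot is at z≈154. I check whether the arm has settled.

Run:
```python
from h import *
s=env.state();print(s['time_s'],s['ee_pos'],s['ee_rot'],s['force'])
```

```text
6.9167 [547.80761742 184.60719007 278.63021504] [176.73691526  89.88920903  -3.34970178] [ 0.23138575  0.44607054 -2.27426825]
```

{"method": "arm_command", "body": {
  "slide": [
    [0,-0.15,0],
    [0,-0.25,0],
    [1,-0.25,0],
    [2,-0.25,0],
    [3,-0.25,0],
    [4,-0.25,0],
    [5,-0.25,0],
    [6,-0.25,0],
    [7,-0.25,0],
    [8,-0.25,0],
    [9,-0.25,0],
    [10,-0.25,0],
    [11,-0.25,0],
    [12,-0.25,0],
    [12.5,-0.25,0],
    [13,-0.25,0],
    [13.5,-0.25,0],
    [13.5,-0.25,0],
    [13.5,-0.25,0]
  ],
  "turn": [
    [0,0,0],
    [0,0,0],
    [0,0,0],
    [0,0,0],
    [0,0,0],
    [0,0,0],
    [0,0,0],
    [0,0,0],
    [0,0,0],
    [0,0,0],
    [0,0,0],
    [0,0,0],
    [0,0,0],
    [0,0,0],
    [0,0,0],
    [0,0,0],
    [0,0,0],
    [0,0,0],
    [0,0,0]
  ],
  "grip": [255,255,255,255,255,255,255,255,255,255,255,255,255,255,255,255,255,255,255]
}}

```text
time_s: 8.5
ee_pos: [548.2, 188.2, 142.8]
ee_rot: [168.0, 89.9, -12.0]
force: [0.4, -0.1, -2.8]
gripper_width: 14.6
```

```bash
python3 m.py 4
```

```text
8.5 [548.21345191 188.24887132 142.83750811] [168.02942022  89.94573145 -11.96901655] 14.633142441554803 [ 0.43322628 -0.07680162 -2.8245357 ]
scene 108
 dir to cam [ 0.54 -0.57  0.62]
87 23 [553.9 183.6] med [555.3 182.6] 25.0
102 33 [553.3 182.1] med [553.8 181.4] 14.0
117 31 [553.6 183. ] med [554.2 181.6] 13.0
 zmin [67. 82.]
 rim 160 [553.2 181.8  94.1] ((549.4811401367188, 184.7645721435547), (44.27961349487305, 46.01077651977539), 10.68390941619873)
top 102
 dir to cam [-0.32 -0.24  0.92]
12 4 [555.8 175.7] med [556.3 165.8] 41.0
27 7 [560.6 192.4] med [560.7 189.1] 40.0
42 5 [560.3 191.7] med [564.5 184.3] 25.0
57 15 [552.  183.6] med [548.3 180.4] 41.0
72 14 [546.4 184.5] med [543.5 181.6] 40.0
87 15 [545.6 183.6] med [542.2 182.6] 11.0
102 15 [543.2 182.9] med [542.7 181.7] 15.0
117 12 [542.5 183.3] med [541.1 182.1] 11.0
 zmin [11. 14.]
 rim 73 [538.9 184.4  93.3] ((546.3387451171875, 185.82423400878906), (43.80759811401367, 43.78849411010742), 9.755868911743164)
wrist 226
57 6 [554.  187.4] med [554.1 187.4] 9.0
72 11 [554.1 185.2] med [554.2 184. ] 9.0
87 23 [553.9 185.8] med [554.3 185.1] 12.0
102 41 [553.7 186.2] med [554.1 186. ] 12.0
117 77 [553.8 187.9] med [554.1 188.3] 12.0
 zmin [57. 63.]
 rim 685 [558.2 187.1  93.6] ((547.2889404296875, 186.64454650878906), (43.70932388305664, 43.89254379272461), 10.781595230102539)
```

View pics/wrist4.png

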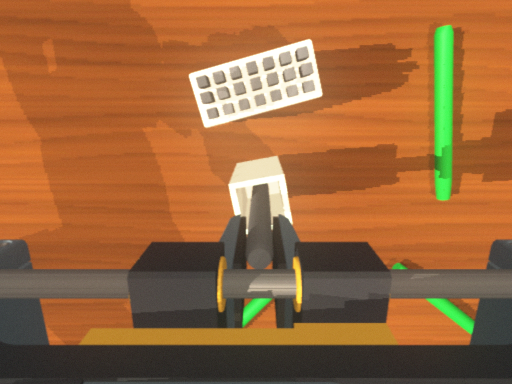

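The wrist view shows the punch inside the box opening at (260,190), clear of the walls, with its foot expected about 15 mm above the floor. I lower it gently and watch the force.

{"method": "arm_command", "body": {
  "slide": [
    [0.3,0,0],
    [0.6,0,0],
    [0.9,0,0],
    [1.1,0,0],
    [1.1,0,0],
    [1.1,0,0]
  ],
  "turn": [
    [0,0,0],
    [0,0,0],
    [0,0,0],
    [0,0,0],
    [0,0,0],
    [0,0,0]
  ],
  "grip": [255,255,255,255,255,255]
}}

```text
time_s: 9.15
ee_pos: [548.1, 188.2, 131.7]
ee_rot: [155.3, 90.0, -24.7]
force: [0.0, 0.6, -3.2]
gripper_width: 14.6
```

{"method": "arm_command", "body": {
  "slide": [
    [0.1,0,0],
    [0.2,0,0],
    [0.2,0,0],
    [0.2,0,0]
  ],
  "turn": [
    [0,0,0],
    [0,0,0],
    [0,0,0],
    [0,0,0]
  ],
  "grip": [255,255,255,255]
}}

```text
time_s: 9.48
ee_pos: [549.2, 188.5, 131.4]
ee_rot: [-170.3, 89.8, 9.7]
force: [0.4, 1.1, 5.3]
gripper_width: 14.9
```

Contact: the force rose by about 8 N while the motion stopped at TCP z=131.4, which agrees with the foot being on the floor. I ease the press slightly and then open.

{"method": "arm_command", "body": {
  "slide": [
    [-0.1,0,0],
    [-0.1,0,0],
    [-0.1,0,0],
    [-0.1,0,0]
  ],
  "turn": [
    [0,0,0],
    [0,0,0],
    [0,0,0],
    [0,0,0]
  ],
  "grip": [255,255,255,255],
  "newtons": 8
}}

```text
time_s: 9.82
ee_pos: [548.6, 188.2, 131.3]
ee_rot: [177.6, 89.9, -2.4]
force: [-0.4, -0.8, 4.2]
gripper_width: 15.9
```

{"method": "arm_command", "body": {
  "slide": [
    [0,0,0],
    [0,0,0],
    [0,0,0],
    [0,0,0],
    [0,0,0],
    [0,0,0],
    [0,0,0],
    [0,0,0],
    [0,0,0],
    [0,0,0],
    [0,0,0],
    [0,0,0]
  ],
  "turn": [
    [0,0,0],
    [0,0,0],
    [0,0,0],
    [0,0,0],
    [0,0,0],
    [0,0,0],
    [0,0,0],
    [0,0,0],
    [0,0,0],
    [0,0,0],
    [0,0,0],
    [0,0,0]
  ],
  "grip": [195,180,160,140,120,100,80,60,40,0,0,0]
}}

```text
time_s: 10.82
ee_pos: [548.2, 188.2, 130.9]
ee_rot: [169.1, 89.9, -10.9]
force: [0.2, -0.1, 0.1]
gripper_width: 89.8
```

Run:
```python
from h import *
s=env.state();print(s['time_s'],s['ee_pos'],s['gripper_width'],s['force'])
im,d=env.grab_frame('wrist');save('w5',im);im,d=env.grab_frame('scene');save('s5',im)
```

```text
10.8167 [548.1696332  188.20927505 130.87862743] 89.76693812868136 [ 0.20142282 -0.12783538  0.08240652]
```

View pics/w5.png

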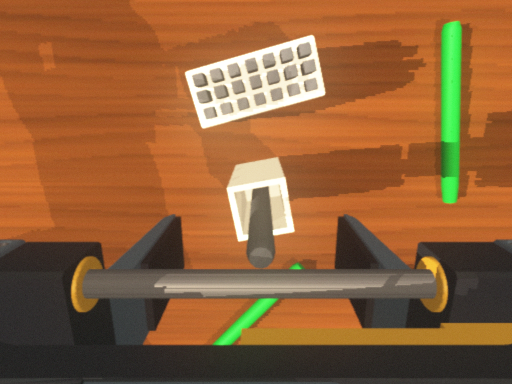

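View pics/s5.png

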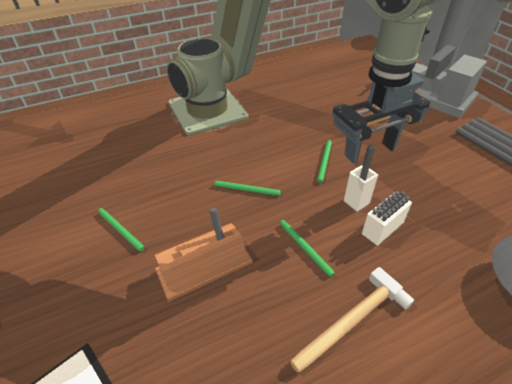

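The punch now stands alone in the box, between the wide-open fingers: in the wrist view its head is at (260,250). I retreat straight up.

{"method": "arm_command", "body": {
  "slide": [
    [-1,0,0],
    [-2.5,0,0],
    [-4.5,0,0],
    [-6.5,0,0],
    [-9,0,0],
    [-11.5,0,0],
    [-14,0,0],
    [-16,0,0],
    [-16,0,0],
    [-16,0,0],
    [-16,0,0],
    [-16,0,0]
  ],
  "turn": [
    [0,0,0],
    [0,0,0],
    [0,0,0],
    [0,0,0],
    [0,0,0],
    [0,0,0],
    [0,0,0],
    [0,0,0],
    [0,0,0],
    [0,0,0],
    [0,0,0],
    [0,0,0]
  ],
  "grip": [0,0,0,0,0,0,0,0,0,0,0,0]
}}

```text
time_s: 11.92
ee_pos: [547.3, 188.0, 289.4]
ee_rot: [30.9, 89.9, -149.1]
force: [-0.3, -0.9, 0.4]
gripper_width: 91.2
```

Run:
```python
from h import *
s=env.state();print(s['time_s'],s['ee_pos'],s['gripper_width'],s['force'])
for n in ['scene','wrist']:
    im,d=env.grab_frame(n);save(n+'6',im);P=world(n,d,s);i=im.astype(int)
    m=(np.ptp(i,2)<30)&(i.max(2)<140)&(d>0)&(P[...,2]>100)&(P[...,2]<200)&(np.hypot(P[...,0]-548,P[...,1]-186)<35)
    q=P[m];print(n,len(q),'top',np.percentile(q[:,2],[95,99,100]).round(1))
    for z in range(105,180,12):
        k=q[abs(q[:,2]-z)<6]
        if len(k)>3:print(z,len(k),k.mean(0).round(1))
    if n=='scene':cv2.imwrite('pics/s6z.png',cv2.resize(im[120:280,180:430,::-1],None,fx=3,fy=3,interpolation=2))
```

```text
11.9167 [547.26893938 188.02241628 289.42763103] 91.17971422984836 [-0.27821787 -0.93390506  0.37325221]
scene 202 top [174.7 175.8 176.5]
105 26 [553.9 181.3 105.3]
117 23 [554.2 181.5 116.3]
129 32 [554.3 181.1 128.7]
141 32 [554.  182.  141.3]
153 30 [553.7 181.2 153.4]
165 33 [553.7 181.7 165.4]
177 26 [551.4 183.9 173.9]
wrist 121 top [171.9 173.2 173.5]
105 10 [554.9 188.  104.8]
117 13 [555.1 186.2 116.2]
129 18 [554.7 187.2 129.9]
141 19 [555.  186.4 141.9]
153 20 [554.9 187.1 153.4]
165 32 [554.4 186.  166.3]
177 9 [553.9 184.7 172.3]
```

View pics/s6z.png

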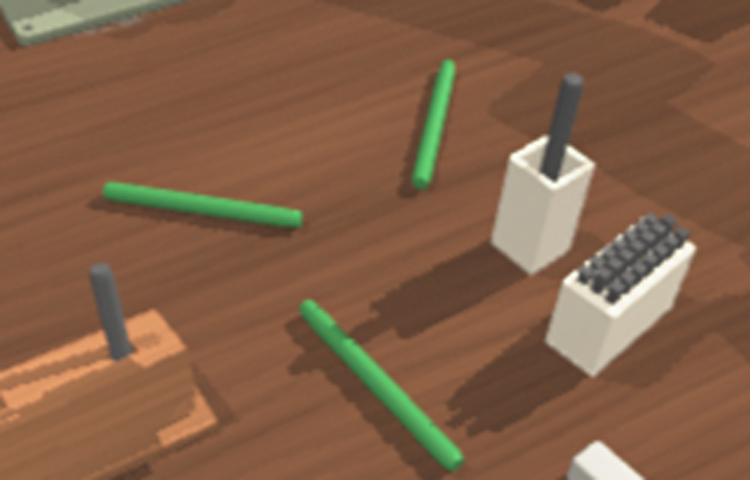

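The punch is upright in the box with its head at z≈174, which is the 4 mm floor plus 170 mm. The short punch is still in the rest and the arm is clear, so I hand the job in.

```bash
python3 -c "
from workcell import env
print(env.job_done())"
```

```text
the job is handed in; nothing more can be done
None
```

The long punch is standing head up in the small empty box, and I handed the job in at about 12 s of the 35 s allowed. I drew it out of the rest along its own axis and carried it over upright. I lowered it until it touched the box floor, where the force rose by about 8 N, before letting go.

**Last checks:**
- **Punch:** it stands vertical, with its head at z≈174 mm. That matches the 4 mm box floor plus the punch's 170 mm length.
- **Gripper:** it was open and clear above the punch, with about zero force on it.
- **Rest of the scene:** the short punch is still in the rest. The green look-alikes and the full box look undisturbed.

**Small disagreements:**
- **Punch position:** the cameras differed by up to about 5 mm on the punch's position before the grasp; I used the wrist camera's reading.
- **Floor contact:** it came about 3 mm higher than I had calculated, though in line with the foot height seen in the pictures.
- **Grip width:** it read 15 mm on the 16 mm shank.

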